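# Release a dowel from the two-button feeder

## Robot

A 6-joint arm with a two-finger parallel gripper is mounted at the origin on a cart in front of the work surface, level with it; the furniture and walls round the work are solid. World frame = base frame: x ahead of the robot, y to its left, z up, the work surface at z = 0. Lengths are in m, angles in rad, forces in N, time in s.
With the tool pointing down it reaches from about 0.375 to 0.975 m from the base axis. Payload 3.8 kg.
Tool frame: the origin (TCP) lies midway between the tips of the shut fingers; the grasp point (between the pads) lies 19 mm behind it; z points along the fingers, y is the direction in which the jaws open and shut (so a half turn about z gives the same grasp; the last joint's range is limited). The gripper opens to 85 mm and grips with 20 to 120 N. Pads are 22 mm wide; open, the fingers measure 114 mm over their backs; the gripper's body (76 mm by 85 mm) begins 54 mm behind the grasp point. The pads swing forward as they close: fully open they stand 13 mm farther back than shut.
Start: joints at [1.158, 0.264, 1.604, -0, 1.274, -0.037], TCP at [0.248, 0.628, 0.231] pointing down, gripper open.
Joint ranges: [-2.63, 2.63], [-0.94, 2.18], [0.31, 2.57], [-1.31, 4.45], [0, 2.66], [-2.55, 2.55]. Speed limits (rad/s): [2.57, 2.57, 3.14, 3.14, 3.14, 3.14].

## Interface

Orientations are given as a rotation vector (axis times angle).
In Python, from workcell import bot gives the robot as it stands. The module is installed in compiled form; this text tells all that it offers.
- The arm moves only by the tool play_rows, never from a script. Its argument "series" is a list of rows, each an object with "translation": the shift along the tool's x, y, z in m, a list of three; "spin": the turn about the tool's z in units of 5 degrees (1.0 is 5 degrees). In form: [{"translation": [dx, dy, dz], "spin": spin}, ...]. A call has 1 to 5 rows; each row shifts and turns the commanded pose from where the row before left it, along the tool's axes as they then stand; what a row does not reach is not made up. A row lasts 1/10 s, in which the tool goes at most 50 mm and 8.59 degrees, less where a joint would pass 70% of its speed; a pose out of reach is approached as far as the arm can. A call is refused whole if a number of a shift passes 0.05 or a number of a turn 1, either way. A call with a gripper value outside its range is refused whole. "jaw" is the gripper's target within -1 to 1 (fully open at 1, half-way at 0, shut at -1), set as the call begins (left out, the last holds). The fingers move at their own pace and stop on an object; "force" is the grip in N (left out, the last holds). Time passes only in rows, so rows that do not move let the fingers close. It gives the time, the measured TCP pose, the force and the opening at its end, in the units of the state.
- bot.read_state(): the state, without advancing time (a new reading comes with each control period).
- bot.read_camera(name): name is "side" or "top"; returns the picture (420x560x3 uint8, blue, green, red); there is no depth.
- bot.get_calibration(name): a dict with "fov_y" (degrees; the focal length in pixels is half the picture's height over the tangent of half this angle, whatever the lens; pixels are square), "cx", "cy" (the principal point, pixels), "k1" (the pictures are not rectified: a ray, as slopes to the right and down, at radius r is drawn at 1 + k1 r^2 times it, then the intrinsics apply), "R" (3x3) and "t" (3): a world point X has camera coordinates R X + t. Camera axes: x right, y down, z forward; pixel columns grow to the right and rows downward; lengths in m; the calibration is good to about 2 mm. A picture is of the moment at which its call begins. get_calibration takes no time and is no camera call.
- bot.finish_job(): hands the job in, once; it reports no verdict.
The state is a dict: "time": time; "q": joint angles; "joint_vel": joint speeds; "joint_torque": joint torques, N m; "tool_pos": TCP position; "tcp_rot": TCP orientation; "wrist_force": force on the tool from outside, world axes, zero at the start; "torque": the same for the moment, N m; "width": opening from 0.0 (shut) to 1.0 (fully open).
Only numpy, scipy, OpenCV 4.12 (cv2) and the standard library are available. Lean on these libraries where they do the work, as an engineer would, in place of code of your own. Each camera call takes 0.05 s, during which the arm holds its last target. There are 200 camera calls.

## Task

Release the dowel from the two-button feeder: put one fingertip on each of the two large round buttons, press both down together all the way, and hold them down until the dowel has rolled down the ramp and lies still against the end wall; then let both buttons come up and move clear. Press only those two: do not press the small button between them, never press one large button without the other, and do not touch, pinch or lift the dowel or disturb the loose things round about.

Things in the scene. Friction and masses are not known exactly. Their poses are not given: they have to be found in the camera images.
- feeder: grey part feeder fixed to the table, 182 x 182 mm, nothing of it higher than its large buttons. Origin on the table under the midpoint of the two large buttons; x axis from the buttons down the ramp to the end wall, y axis along the row of buttons to the left one, z up. Button box: x -35 to +30 mm, y -91 to +91 mm, flat top 55 mm above the table (steel collars round the buttons: 35 mm wide, top 58 mm)
- left_button_top (a point): centre of the top of the left large button (feeder y = +30 mm): black cap, flat top, 28 mm diameter, 71 mm above the table when up; moves with the cap
- right_button_top (a point): centre of the top of the right large button (feeder y = -30 mm), the same; the two are 60 mm apart, centre to centre
- left_button (a joint): how far the left large button is pressed straight down, m: 0 up, 0.010 fully down (a hard stop, cap top then 61 mm above the table). Spring: 2 N to start, 6 N fully down, returns by itself. Each large button lowers its own pair of gate pins in front of the dowel; the dowel is free only while both buttons are down about 7 mm or more
- right_button (a joint): the same for the right large button
- small_button (a joint): how far the small button midway between the large ones is pressed, m: 0 up, 0.003 fully down (1.5 to 3 N). To be left alone. Black, 14 mm diameter, top 61 mm above the table
- small_button_top (a point): centre of the top of the small button
- dowel: loose wooden dowel, 18 mm diameter, 160 mm long along its own x axis, about 30 g, lying across the top of the ramp (along the feeder's y) against the gate pins; origin on its surface at mid-length, so it turns with the rolling
- dowel_center (a point): centre of the dowel: at feeder x = 42 mm, 53 mm above the table at the start
- tray (a point): where the dowel's centre comes to rest against the end wall: feeder x = 126 mm, 32 mm above the table; fixed to the feeder. The aluminium ramp, 170 mm wide between low cheeks, slopes down 14 degrees from 47 mm high at x = 30 mm to 21 mm at x = 135 mm; the end wall's top is 42 mm high. The roll takes about half a second, and the dowel lies still some two seconds later at most
- pencil: flat red carpenter pencil, 169 x 14 x 8 mm, loose bystander beside the feeder; origin at the centre of its underside, on the robot's side
- block_b: small wooden offcut, 36 x 60 x 22 mm, loose bystander beside the feeder; origin at the centre of its underside, to its right (-y)
- spanner_13: steel open-ended spanner, 177 x 49 x 8 mm, loose bystander beside the feeder; origin at the centre of its underside, to its right (-y)

How it is judged:
On the way, in this order (a step that is already met when the one before it is completed fails the run):
1. both large buttons are pressed together (value of joint each of left_button, right_button above 0.005 m), for 0.1 s.
2. both are still held down with the dowel lying still at the end wall (all of step 1 and x of dowel_center in the frame of feeder between 0.114 and 0.134 m and y of dowel_center in the frame of feeder between -0.015 and 0.015 m and z of dowel_center in the frame of feeder between 0.02634 and 0.04034 m and linear speed of dowel below 0.03 m/s), for 0.3 s.
At the end, for the whole second after the job is handed in: All three buttons are up again (within 1 mm), and the dowel lies still (under 30 mm/s) at the foot of the ramp against the end wall: its centre within 12 mm of site tray along the feeder, 15 mm of the middle sideways, and 8 mm in height (value of joint each of left_button, right_button, small_button below 0.001 m and x of dowel_center in the frame of feeder between 0.114 and 0.134 m and y of dowel_center in the frame of feeder between -0.015 and 0.015 m and z of dowel_center in the frame of feeder between 0.02634 and 0.04034 m and linear speed of dowel below 0.03 m/s); the robot touches nothing.
It fails at once if one large button is pressed (over 6 mm) while the other is up (under 2 mm) ((value of joint left_button above 0.006 m and value of joint right_button below 0.002 m) or (value of joint right_button above 0.006 m and value of joint left_button below 0.002 m)).
It fails at once if the small button is pressed (over 1.5 mm) (value of joint small_button above 0.0015 m).
It fails at once if the robot touches the dowel (contact force between any of the fingers, the arm and dowel above 0.5 N).
It fails at once if the dowel is lifted off the ramp (z of dowel_center in the frame of feeder above 0.075 m).
It fails at once if a bystander is moved by more than 20 mm (distance of any of pencil, block_b, spanner_13 from where it was at the start of the episode above 0.02 m).
It also fails if it takes over 32 s, if anything falls off the work surface, if the arm or the gripper's body presses on something with over 40 N, if the wrist force passes 120 N, or if a joint passes its speed limit or range.

## Working session

There is one attempt and no reset: what is moved stays moved. The work goes in short steps, Python scripts to look and compute and a tool call to move; the robot and the scene stay as the last step left them, time stands still between calls to the robot, and variables do not carry over. Pictures are saved under pics/ and viewed, about 8 in all and at most 12, crops included, and the job is handed in when it is done.

Besides the shell and the picture viewer there is one more tool, called after "Emit:" as name([rows], argument=value, ...), one row to a line, values as JSON. play_rows: Moves the arm, as the interface text tells. Its arguments: {"type":"object","properties":{"series":{"type":"array","items":{"type":"object","properties":{"translation":{"type":"array","items":{"type":"number"}},"spin":{"type":"number"}}}},"jaw":{"type":"number"},"force":{"type":"number"}},"required":["series"]}

```bash
mkdir -p pics; python3 - <<'E'
from workcell import bot
import cv2
for n in ("top","side"):
    cv2.imwrite(f"pics/{n}0.png",bot.read_camera(n)); c=bot.get_calibration(n); print(n,c)
s=bot.read_state(); print(s["time"],s["tool_pos"],s["tcp_rot"],s["wrist_force"],s["width"])
E
```

```text
top {'fov_y': 43.462047431932824, 'cx': 272.78113770599435, 'cy': 215.4634320227752, 'k1': -0.10765296012838173, 'R': array([[-0.02550853, -0.99946924, -0.02026199],
       [-0.99246603,  0.02774907, -0.11933636],
       [ 0.11983528,  0.01706524, -0.99264711]]), 't': array([-0.30253046,  0.5549989 ,  1.01103835])}
side {'fov_y': 51.27290683836581, 'cx': 288.17055178997293, 'cy': 212.6299101812434, 'k1': -0.09760651780226401, 'R': array([[-0.99793041, -0.0590693 , -0.02541079],
       [-0.00318333,  0.44006906, -0.89795829],
       [ 0.06422427, -0.89601899, -0.43934634]]), 't': array([0.53053145, 0.21429633, 0.5735374 ])}
0.1 [0.24745754 0.62729006 0.23008481] [-0.58670458 -3.0858573   0.00313673] [-0.41290762  0.50557962 -0.99501475] 1.001538641755767
```

View pics/top0.png

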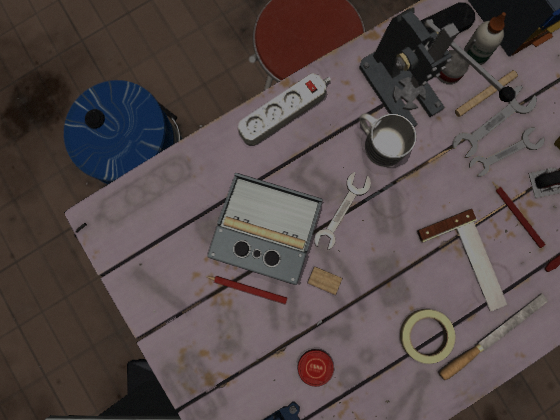

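View pics/side0.png

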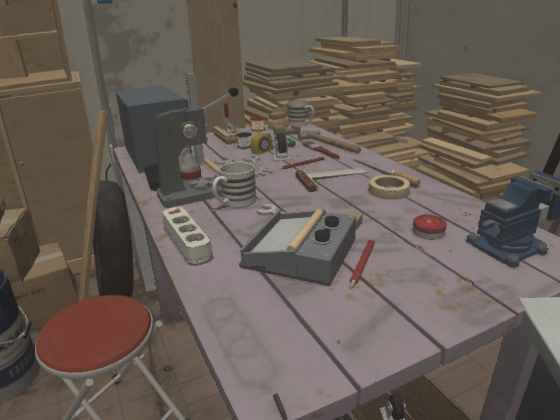

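The top view shows the feeder's black caps at about (242,249) and (272,258), with the small button at (257,254). The dowel runs from (225,222) to (305,243). The pencil, offcut and spanner lie close around the feeder. Next I'll measure the caps.

```bash
cat > h.py <<'E'
import numpy as np, cv2
from workcell import bot
def K(c):
    f=210/np.tan(np.radians(c["fov_y"]/2)); return np.array([[f,0,c["cx"]],[0,f,c["cy"]],[0,0,1.]]),np.array([c["k1"],0,0,0])
def plane(n,uv,z):
    c=bot.get_calibration(n);k,d=K(c)
    p=cv2.undistortPoints(np.array([[uv]],float),k,d)[0,0]
    r=c["R"].T@np.array([*p,1]); o=-c["R"].T@c["t"]
    return o+r*(z-o[2])/r[2]
def proj(n,X):
    c=bot.get_calibration(n);k,d=K(c)
    return cv2.projectPoints(np.array([X],float),cv2.Rodrigues(c["R"])[0],c["t"],k,d)[0][0,0]
def blobs(n,img,box,th,amin):
    u0,v0,u1,v1=box; g=img[v0:v1,u0:u1].max(2)
    N,_,st,ce=cv2.connectedComponentsWithStats((g<th).astype(np.uint8))
    return [(ce[i]+[u0,v0],st[i].tolist()) for i in range(1,N) if st[i,4]>=amin]
E
python3 - <<'E'
from h import *
im=cv2.imread("pics/top0.png"); si=cv2.imread("pics/side0.png")
for c,s in blobs("top",im,(225,235,290,272),45,15): print(c,s,plane("top",c,.071),plane("top",c,.061))
for c,s in blobs("side",si,(305,208,350,248),40,10): print("side",c,s,plane("side",c,.071))
print(proj("top",bot.read_state()["tool_pos"]))
a=cv2.resize(im[200:300,190:340],None,fx=5,fy=5,interpolation=2)
b=cv2.resize(si[195:285,235:385],None,fx=5,fy=5,interpolation=2)
cv2.imwrite("pics/a.png",a[:, :750]);cv2.imwrite("pics/b.png",b)
E
```

```text
[241.37037037 248.44444444] [10, 7, 14, 14, 162] [ 0.48075604 -0.25707465  0.071     ] [ 0.4813485  -0.25628943  0.061     ]
[256.60606061 253.09090909] [29, 15, 6, 7, 33] [ 0.47124723 -0.28566245  0.071     ] [ 0.4717439  -0.28516521  0.061     ]
[271.5625  257.68125] [40, 16, 14, 14, 160] [ 0.46187604 -0.31362461  0.071     ] [ 0.46227831 -0.31340904  0.061     ]
[-236.07916971  377.43687509]
```

View pics/a.png

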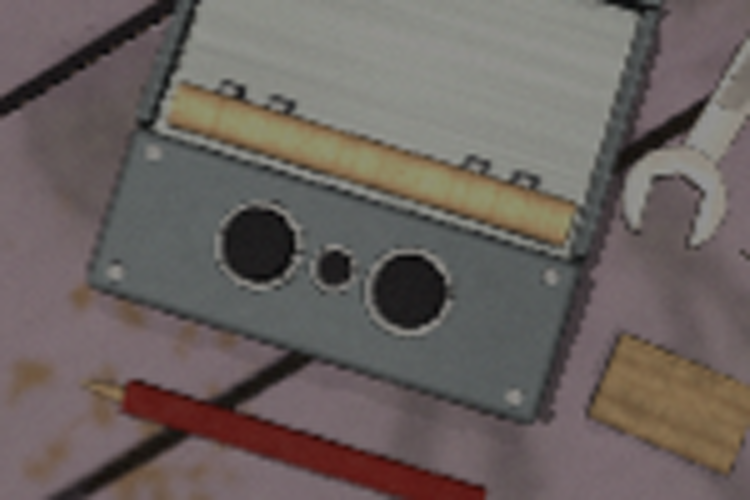

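View pics/b.png

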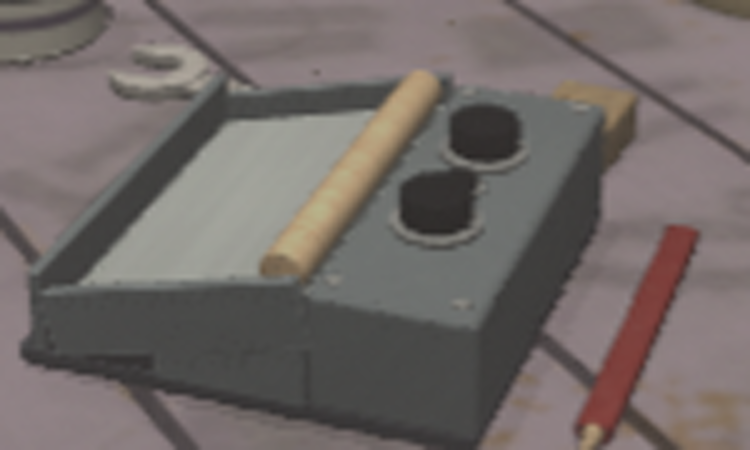

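The cap centres are 59.6 mm apart (60 expected), with their midpoint at (0.471, -0.285). The row of buttons points at 71.5°. The tool's y axis is at 68.5°, so it needs a spin of about -0.6. I'll set the jaw half open so the fingertips are about 60 mm apart.

Emit:
play_rows([
  {"translation": [-0.05, 0, 0], "spin": -0.6},
  {"translation": [-0.05, 0, 0], "spin": 0},
  {"translation": [-0.05, 0, 0], "spin": 0},
  {"translation": [-0.05, 0, 0], "spin": 0},
  {"translation": [-0.05, 0, 0], "spin": 0},
], jaw=0.07, force=60)

```text
time: 0.6
tool_pos: [0.4853, 0.5449, 0.2306]
tcp_rot: [-0.505, -3.1, 0.001]
wrist_force: [0.6, 0.8, 0.6]
width: 0.532
```

Emit:
play_rows([
  {"translation": [-0.015, -0.046, 0], "spin": 0},
  {"translation": [-0.015, -0.046, 0], "spin": 0},
  {"translation": [-0.015, -0.046, 0], "spin": 0},
  {"translation": [-0.015, -0.046, 0], "spin": 0},
  {"translation": [-0.015, -0.046, 0], "spin": 0},
])

```text
time: 1.1
tool_pos: [0.4813, 0.302, 0.2305]
tcp_rot: [-0.505, -3.1, 0.001]
wrist_force: [1.7, 0.1, -0.3]
width: 0.54
```

Emit:
play_rows([
  {"translation": [-0.015, -0.046, 0], "spin": 0},
  {"translation": [-0.015, -0.046, 0], "spin": 0},
  {"translation": [-0.015, -0.046, 0], "spin": 0},
  {"translation": [-0.015, -0.046, 0], "spin": 0},
  {"translation": [-0.015, -0.046, 0], "spin": 0},
])

```text
time: 1.6
tool_pos: [0.4792, 0.0603, 0.231]
tcp_rot: [-0.505, -3.1, 0.0]
wrist_force: [1.3, 0.3, -0.5]
width: 0.535
```

Emit:
play_rows([
  {"translation": [-0.0145, -0.047, 0], "spin": 0},
  {"translation": [-0.0145, -0.047, 0], "spin": 0},
  {"translation": [-0.0145, -0.047, 0], "spin": 0},
  {"translation": [-0.0145, -0.047, 0], "spin": 0},
  {"translation": [-0.0145, -0.047, 0], "spin": 0},
])

```text
time: 2.1
tool_pos: [0.4732, -0.1856, 0.2311]
tcp_rot: [-0.506, -3.101, -0.0]
wrist_force: [1.3, 0.0, -0.3]
width: 0.533
```

Emit:
play_rows([
  {"translation": [-0.0145, -0.047, 0], "spin": 0},
  {"translation": [-0.0145, -0.047, 0], "spin": 0},
  {"translation": [0, 0, 0.04], "spin": 0},
  {"translation": [0, 0, 0.04], "spin": 0},
  {"translation": [0, 0, 0.03], "spin": 0},
])

```text
time: 2.6
tool_pos: [0.47, -0.282, 0.1184]
tcp_rot: [-0.508, -3.098, -0.002]
wrist_force: [0.8, -0.4, -0.9]
width: 0.533
```

```bash
python3 - <<'E'
from h import *
t=bot.read_camera("top");s=bot.read_camera("side");st=bot.read_state()
p=st["tool_pos"];print(st["time"],p,st["tcp_rot"],st["wrist_force"],st["width"])
y=np.array([.317,.948,0])
for n in("top","side"):print(n,proj(n,p),proj(n,p+.03*y),proj(n,p-.03*y))
a=cv2.resize(t[190:300,190:340],None,fx=4,fy=4,interpolation=2)
b=cv2.resize(s[150:280,235:385],None,fx=4,fy=4,interpolation=2)
im=np.zeros((520,1200,3),np.uint8);im[:440,:600]=a;im[:,600:]=b
cv2.imwrite("pics/c.png",cv2.resize(im,(800,347),interpolation=cv2.INTER_AREA))
cv2.imwrite("pics/side1.png",b)
E
```

```text
2.7 [ 0.46723176 -0.27958639  0.11550572] [-0.50503804 -3.08998809 -0.00745148] [-0.33453669  0.12964363 -1.00697771] 0.5344725684852811
top [252.02905563 254.21323319] [236.1723173  249.34237317] [267.94821311 259.09355683]
side [330.53583762 205.03938103] [325.62480667 211.80845153] [335.14676416 198.68063484]
```

View pics/c.png

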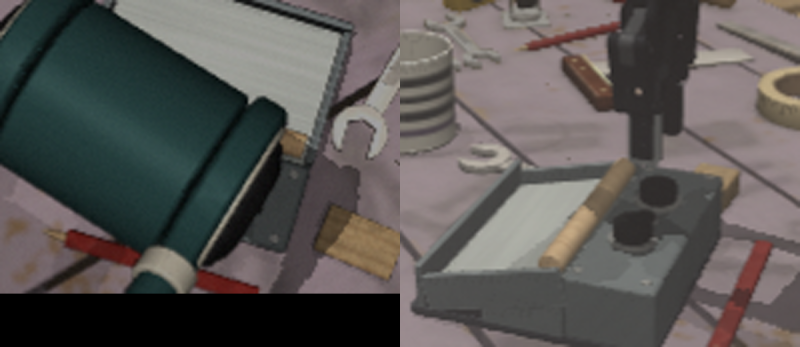

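The left fingertip shows in the side view at about (328,209) and the right one at about (338,199). Both match the projections (326,212) and (335,199), a few mm above the TCP plane as expected. The position reading shifted after the move, so I'll let it settle with still rows and read it again.

Emit:
play_rows([
  {"translation": [0, 0, 0], "spin": 0},
  {"translation": [0, 0, 0], "spin": 0},
  {"translation": [0, 0, 0], "spin": 0},
])

```text
time: 3.0
tool_pos: [0.4732, -0.2829, 0.1239]
tcp_rot: [0.505, 3.097, -0.003]
wrist_force: [0.1, -0.1, 1.0]
width: 0.534
```

```bash
python3 - <<'E'
from h import *
for i in range(4):
    s=bot.read_state(); print(s["time"],s["tool_pos"],s["tcp_rot"],s["q"],s["wrist_force"])
    bot.read_camera("side")
E
```

```text
3.0 [ 0.47324737 -0.28291029  0.12386389] [ 5.04607233e-01  3.09670041e+00 -2.86770170e-03] [-5.83976161e-01  1.21486797e-01  1.98141196e+00 -9.16350462e-06
  1.03425283e+00 -1.83170729e+00] [ 0.09217208 -0.08811464  0.96022537]
3.05 [ 0.47304891 -0.28279367  0.12361093] [ 5.04669012e-01  3.09706603e+00 -2.63465627e-03] [-5.83987950e-01  1.21593372e-01  1.98180989e+00 -2.80388916e-05
  1.03414733e+00 -1.83170807e+00] [-0.07036045  0.16121586 -0.39048467]
3.1 [ 0.47281225 -0.28264811  0.12332684] [ 5.04850178e-01  3.09749342e+00 -2.27604276e-03] [-5.84019472e-01  1.21712937e-01  1.98225707e+00 -2.68856345e-07
  1.03408544e+00 -1.83168360e+00] [0.11146416 0.89487702 0.52747912]
3.15 [ 0.47252961 -0.28252673  0.1229367 ] [ 5.04991550e-01  3.09811581e+00 -1.90617327e-03] [-5.84089813e-01  1.22010861e-01  1.98272096e+00 -5.34524192e-05
  1.03400116e+00 -1.83170170e+00] [-0.01394355  0.35555399 -0.61080391]
```

Emit:
play_rows([
  {"translation": [-0.001, -0.0035, 0.015], "spin": 0},
  {"translation": [0, 0, 0.015], "spin": 0},
  {"translation": [0, 0, 0.01], "spin": 0},
  {"translation": [0, 0, 0], "spin": 0},
  {"translation": [0, 0, 0], "spin": 0},
])

```text
time: 3.7
tool_pos: [0.4708, -0.2853, 0.0802]
tcp_rot: [-0.506, -3.099, -0.001]
wrist_force: [0.1, -0.6, -0.5]
width: 0.533
```

Emit:
play_rows([
  {"translation": [0, 0, 0], "spin": 0},
  {"translation": [0, 0, 0], "spin": 0},
  {"translation": [0, 0, 0], "spin": 0},
  {"translation": [0, 0, 0], "spin": 0},
])

```text
time: 4.1
tool_pos: [0.4717, -0.2859, 0.0818]
tcp_rot: [0.506, 3.1, -0.001]
wrist_force: [-0.7, 0.6, -0.8]
width: 0.535
```

```bash
python3 - <<'E'
from h import *
s=bot.read_camera("side");st=bot.read_state();p=st["tool_pos"];print(st["time"],p,st["tcp_rot"],st["wrist_force"])
y=np.array([.317,.948,0])
print([proj("side",p+k*y) for k in(.03,-.03)])
cv2.imwrite("pics/d.png",cv2.resize(s[160:270,260:380],None,fx=5,fy=5,interpolation=2))
E
```

```text
4.15 [ 0.47160686 -0.28580773  0.08166712] [ 5.05746199e-01  3.09998570e+00 -4.53109178e-04] [0.46609383 0.56275575 0.73836507]
[array([322.93605001, 226.95003822]), array([332.39421488, 213.24835428])]
```

View pics/d.png

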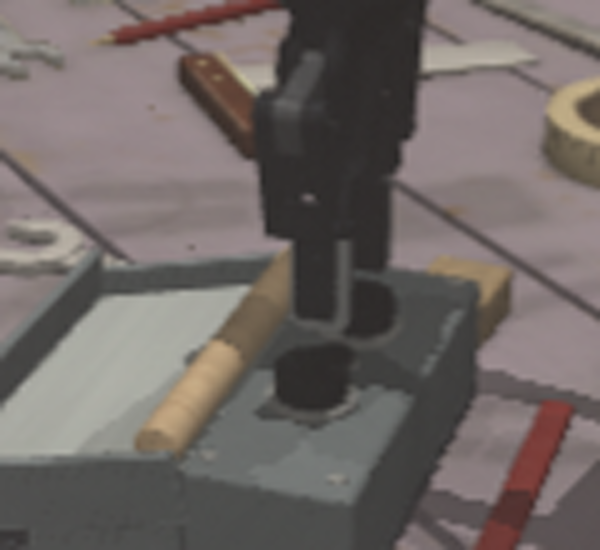

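The left fingertip at (324,225) sits directly over the left cap top at (323,232), and the lateral fit is good. I'll press slowly and watch the force.

Emit:
play_rows([
  {"translation": [0, 0, 0.005], "spin": 0},
  {"translation": [0, 0, 0.005], "spin": 0},
  {"translation": [0, 0, 0.005], "spin": 0},
  {"translation": [0, 0, 0.0], "spin": 0},
  {"translation": [0, 0, 0], "spin": 0},
])

```text
time: 4.65
tool_pos: [0.4714, -0.2856, 0.0665]
tcp_rot: [-0.506, -3.1, -0.0]
wrist_force: [-1.2, 1.1, 4.4]
width: 0.534
```

Emit:
play_rows([
  {"translation": [0, 0, 0.004], "spin": 0},
  {"translation": [0, 0, 0.004], "spin": 0},
  {"translation": [0, 0, 0], "spin": 0},
  {"translation": [0, 0, 0.0], "spin": 0},
  {"translation": [0, 0, 0], "spin": 0},
])

```text
time: 5.15
tool_pos: [0.4715, -0.2857, 0.0596]
tcp_rot: [-0.506, -3.1, -0.0]
wrist_force: [-3.7, 2.9, 11.3]
width: 0.536
```

Emit:
play_rows([
  {"translation": [0, 0, 0.002], "spin": 0},
  {"translation": [0, 0, 0.001], "spin": 0},
  {"translation": [0, 0, 0], "spin": 0},
  {"translation": [0, 0, 0.0], "spin": 0},
  {"translation": [0, 0, 0], "spin": 0},
])

```text
time: 5.65
tool_pos: [0.4716, -0.2858, 0.0586]
tcp_rot: [-0.506, -3.1, 0.0]
wrist_force: [-6.8, 5.7, 22.5]
width: 0.532
```

Emit:
play_rows([
  {"translation": [0, 0, 0], "spin": 0},
  {"translation": [0, 0, 0], "spin": 0},
  {"translation": [0, 0, 0], "spin": 0},
  {"translation": [0, 0, 0.0], "spin": 0},
  {"translation": [0, 0, 0], "spin": 0},
])

```text
time: 6.15
tool_pos: [0.4716, -0.2858, 0.0586]
tcp_rot: [-0.506, -3.1, -0.0]
wrist_force: [-7.6, 5.0, 23.0]
width: 0.536
```

```bash
python3 - <<'E'
from h import *
s=bot.read_camera("side");st=bot.read_state();print(st["time"],st["tool_pos"],st["wrist_force"])
cv2.imwrite("pics/e.png",cv2.resize(s[160:290,235:385],None,fx=4,fy=4,interpolation=2))
E
```

```text
6.2 [ 0.47158169 -0.28579161  0.05856593] [-7.35293907  5.17501158 23.55444319]
```

View pics/e.png

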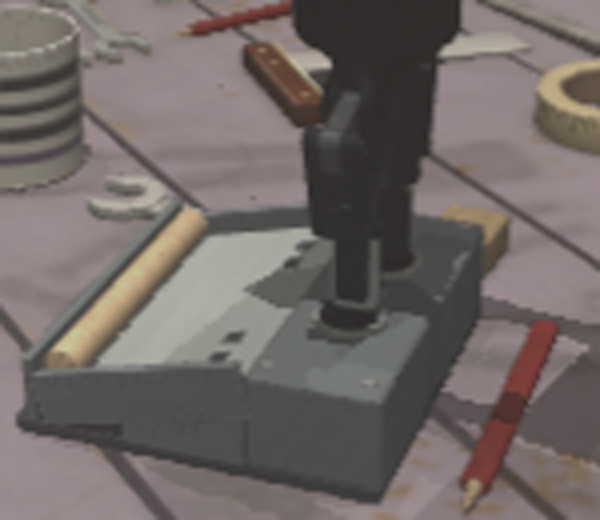

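The dowel has rolled to the end wall, running from about (63,358) to (190,215) in the crop. Both caps are at their hard stop at 23 N. I'll hold about 2 s more, then check that the dowel is still and centred.

Emit:
play_rows([
  {"translation": [0, 0, 0], "spin": 0},
  {"translation": [0, 0, 0], "spin": 0},
  {"translation": [0, 0, 0], "spin": 0},
  {"translation": [0, 0, 0.0], "spin": 0},
  {"translation": [0, 0, 0], "spin": 0},
])

```text
time: 6.7
tool_pos: [0.4716, -0.2858, 0.0586]
tcp_rot: [-0.506, -3.1, 0.0]
wrist_force: [-8.7, 4.8, 22.7]
width: 0.536
```

Emit:
play_rows([
  {"translation": [0, 0, 0], "spin": 0},
  {"translation": [0, 0, 0], "spin": 0},
  {"translation": [0, 0, 0], "spin": 0},
  {"translation": [0, 0, 0.0], "spin": 0},
  {"translation": [0, 0, 0], "spin": 0},
])

```text
time: 7.2
tool_pos: [0.4716, -0.2858, 0.0586]
tcp_rot: [-0.506, -3.1, -0.0]
wrist_force: [-7.4, 4.0, 22.4]
width: 0.537
```

Emit:
play_rows([
  {"translation": [0, 0, 0], "spin": 0},
  {"translation": [0, 0, 0], "spin": 0},
  {"translation": [0, 0, 0], "spin": 0},
  {"translation": [0, 0, 0.0], "spin": 0},
  {"translation": [0, 0, 0], "spin": 0},
])

```text
time: 7.7
tool_pos: [0.4716, -0.2858, 0.0586]
tcp_rot: [-0.506, -3.1, 0.0]
wrist_force: [-8.0, 4.7, 22.5]
width: 0.534
```

Emit:
play_rows([
  {"translation": [0, 0, 0], "spin": 0},
  {"translation": [0, 0, 0], "spin": 0},
  {"translation": [0, 0, 0], "spin": 0},
  {"translation": [0, 0, 0.0], "spin": 0},
  {"translation": [0, 0, 0], "spin": 0},
])

```text
time: 8.2
tool_pos: [0.4716, -0.2858, 0.0586]
tcp_rot: [-0.506, -3.1, -0.0]
wrist_force: [-7.5, 4.9, 22.9]
width: 0.534
```

```bash
python3 - <<'E'
from h import *
o=np.array([.4713,-.2853]);X=np.array([.948,-.317]);Y=np.array([.317,.948])
for k in range(2):
    s=bot.read_camera("side");b=s[190:270,235:300]
    h=cv2.cvtColor(b,cv2.COLOR_BGR2HSV);m=((h[...,1]>75)&(h[...,2]>80)&(h[...,0]<30)).astype(np.uint8)
    N,_,st,ce=cv2.connectedComponentsWithStats(m);i=1+st[1:,4].argmax();c=ce[i]+[235,190]
    p=plane("side",c,.032)[:2]-o;print(c,st[i],p@X,p@Y)
    bot.read_camera("top")
print(bot.read_state()["time"],bot.read_state()["wrist_force"])
T=[.4713+.948*.126,-.2853-.317*.126,.032];print(proj("side",T))
E
```

```text
[268.23788546 231.80176211] [ 12  23  39  39 227] 0.1271808749520134 -0.0030743393754136612
[268.11353712 231.79912664] [ 12  23  39  39 229] 0.12742574875780593 -0.0030006857759434778
8.4 [-6.94305129  5.35912192 21.78486783]
[268.19306317 232.58619185]
```

The dowel is still at feeder x of about 0.127 and y of about -0.003, both within limits. I'll release and move up and away.

Emit:
play_rows([
  {"translation": [0, 0, -0.006], "spin": 0},
  {"translation": [0, 0, -0.006], "spin": 0},
  {"translation": [0, 0, -0.01], "spin": 0},
  {"translation": [0, 0, -0.03], "spin": 0},
  {"translation": [0, 0, -0.04], "spin": 0},
])

```text
time: 8.9
tool_pos: [0.4694, -0.2843, 0.1455]
tcp_rot: [-0.505, -3.095, -0.004]
wrist_force: [0.0, -0.5, -0.0]
width: 0.54
```

Emit:
play_rows([
  {"translation": [0, 0, -0.04], "spin": 0},
  {"translation": [0.015, 0.046, -0.01], "spin": 0},
  {"translation": [0.015, 0.046, 0], "spin": 0},
  {"translation": [0.015, 0.046, 0], "spin": 0},
  {"translation": [0.015, 0.046, 0], "spin": 0},
])

```text
time: 9.4
tool_pos: [0.4726, -0.0906, 0.1975]
tcp_rot: [0.507, 3.1, 0.0]
wrist_force: [0.1, -0.2, -0.9]
width: 0.536
```

Emit:
play_rows([
  {"translation": [0.015, 0.046, 0], "spin": 0},
  {"translation": [0, 0, 0], "spin": 0},
  {"translation": [0, 0, 0], "spin": 0},
  {"translation": [0, 0, 0], "spin": 0},
  {"translation": [0, 0, 0], "spin": 0},
])

```text
time: 9.9
tool_pos: [0.4734, -0.0451, 0.1972]
tcp_rot: [-0.509, -3.1, 0.001]
wrist_force: [1.1, -0.7, -0.1]
width: 0.537
```

```bash
python3 - <<'E'
from h import *
s=bot.read_camera("side");t=bot.read_camera("top");st=bot.read_state();print(st["time"],st["tool_pos"],st["wrist_force"])
im=np.hstack([cv2.resize(t[170:310,190:340],(428,400)),cv2.resize(s[180:300,235:345],(367,400))])
cv2.imwrite("pics/f.png",im)
E
```

```text
10.0 [ 0.47340699 -0.04511101  0.19718803] [-0.44244643 -0.96864057  1.04186365]
```

View pics/f.png

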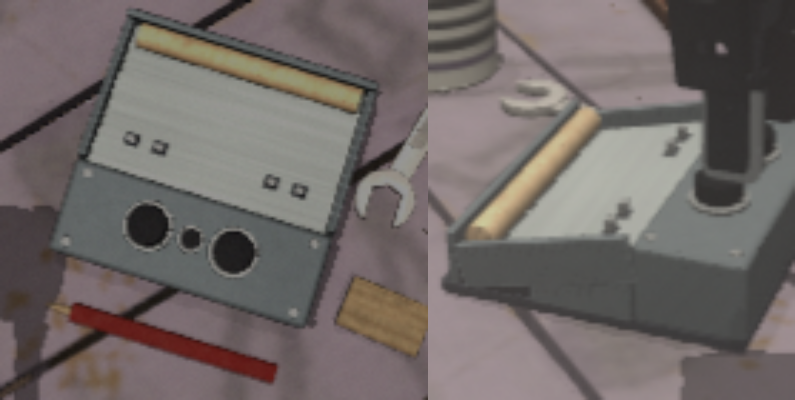

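The dowel lies along the end wall, from (140,35) to (360,97) in the top crop. The caps and gate pins are back up, the bystanders haven't moved, and the arm is clear.

```bash
python3 -c "
from workcell import bot
print(bot.finish_job())"
```

```text
the job is handed in; nothing more can be done
None
```

The dowel is released and lies against the end wall. I pressed both large buttons together to their hard stops with the jaw half open and held them for about 3 s, then lifted straight up and moved clear. I handed the job in at about 10 s, and no verdict is reported.

**Last checks:**
- **Dowel:** while the buttons were still held, it lay still at feeder x of about 127 mm (tray 126 mm) and y of about -3 mm. After the release, the pictures show it still along the end wall.
- **Buttons:** both cap tops and the gate pins look up again in the pictures. The small button looks untouched. I judged this by eye, since there is no reading for the button positions.
- **Surroundings:** the pencil, offcut and spanner look unmoved, also judged by eye. The wrist force is near zero, so the robot touches nothing.

No check failed. The only disagreement was a few millimetres of arm wobble after the fast moves, which I let settle before pressing.

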